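# Hold the pump's tube arm open

## Robot

A 6-joint arm with a two-finger parallel gripper is mounted at the origin on a cart in front of the work surface, level with it; the furniture and walls round the work are solid. World frame = base frame: x ahead of the robot, y to its left, z up, the work surface at z = 0. Lengths are in m, angles in rad, forces in N, time in s.
With the tool pointing down it reaches from about 0.3 to 0.75 m from the base axis. Payload 8.5 kg.
Tool frame: the origin (TCP) lies between the finger pads; the fingertips stand ctrl.tip_extent ahead of it and the grasp point (between the pads) lies 6 mm ahead of it (ctrl.tip_extent is the distance from the TCP to the fingertips, in m); z points along the fingers, y is the line along which they close (so a half turn about z gives the same grasp; the last joint's range is limited). The gripper opens to 88 mm and grips with 3 to 60 N. Pads are 18 mm wide; open, the fingers measure 123 mm over their backs; the gripper's body (75 mm by 187 mm) begins 45 mm behind the grasp point.
Start: joints at [-1.422, 0.381, 1.297, -0, 1.464, -0.215], TCP at [0.196, -0.514, 0.264] pointing down, gripper open.
Joint ranges: [-3.11, 3.11], [-0.89, 2.33], [0.22, 2.48], [-1.42, 4.56], [0.17, 2.85], [-2.88, 2.88]. Speed limits (rad/s): [2.39, 2.39, 3.14, 3.14, 3.14, 3.14].

## Interface

Orientations are given as a unit quaternion [x, y, z, w].
In Python, from bench import ctrl gives the robot as it stands.
- The arm moves only by the tool tcp_steps, called after "Call:" in YAML: its name, and indented under it one key for each argument. Schema: {"type":"object","properties":{"motion":{"type":"array","items":{"type":"array","items":{"type":"number"},"minItems":6,"maxItems":6},"minItems":1,"maxItems":12},"jaw":{"type":"number"},"squeeze":{"type":"number"},"only":{"type":"string"},"quiet":{"type":"boolean"},"lines":{"type":"string"}},"required":["motion"],"additionalProperties":false}. motion is a list of rows, 1 to 12 of them, each of 6 numbers: dx, dy, dz in m, then a rotation vector rx, ry, rz in rad; each row shifts and turns the commanded pose from where the row before left it, along the tool's axes as they then stand; what a row does not reach is not made up. A row lasts 1/10 s, in which the tool goes at most 0.05 m and 0.15 rad, less where a joint would pass 70% of its speed; a pose out of reach is approached as far as the arm can. jaw is the finger opening in m, set as the call begins (left out keeps the last). The fingers move at their own pace and stop on an object; squeeze is the grip in N (left out, the last holds). Time passes only in rows, so rows that do not move let the fingers close. The tool returns the time, the measured TCP pose, the force, the opening and the grip force at its end. only (a regular expression) keeps the lines of the reply that match it, lines (a string "A,B") keeps lines A to B, and quiet returns only ok. Input that does not fit is refused with a message, and nothing moves.
- ctrl.observe(): the state, without advancing time (a new reading comes with each control period).
- ctrl.capture(name): name is "scene" or "top" or "wrist"; returns (picture, depth): 480x640x3 uint8, red, green, blue; 480x640 float32, m along the optical axis (not along the pixel's ray), 0 where there is no reading.
- ctrl.calibration(name): a dict with "camera_matrix" (3x3 intrinsics, pixels), "view" (4x4, takes a point from world to camera coordinates); the wrist camera has in their place "hand_eye" (4x4, takes a point from camera to tool coordinates, whose origin is the TCP and whose axes are the flange's). Camera axes: x right, y up, looking along -z (the intrinsics and any distortion apply to the point x, -y, -z); pixel columns grow to the right and rows downward; lengths in m; the calibration is good to about 2 mm. A picture is of the moment at which its call begins: read the wrist's pose just before it. calibration takes no time and is no camera call.
- ctrl.sign_off(): hands the job in; it is judged then, once.
The state is a dict: "time": time; "joint_positions": joint angles; "dq": joint speeds; "joint_torque": joint torques, N m; "tcp_pos": TCP position; "ee_rot": TCP orientation; "contact_force": force on the tool from outside, world axes, zero at the start; "torque": the same for the moment, N m; "opening": finger opening in m; "grip_force": force on a finger pad.
Only numpy, scipy, OpenCV 4.12 (cv2) and the standard library are available. Lean on these libraries where they do the work, as an engineer would, in place of code of your own. Each camera call takes 0.05 s, during which the arm holds its last target. There are 200 camera calls.

## Task

Get the roller pump on the bench ready for a tube change: first turn its speed knob until the pointer stands at the small dark steel rider clipped to the rim of the scale, then swing the spring-loaded tube arm outward, away from the rollers, all the way to its stop. Finish while still holding the arm at the stop with the gripper's fingers; do not let go, and leave the knob at the rider. Leave the beaker, the timer and the dropper bottle where they stand.

Things in the scene. Friction and masses are not known exactly. Their poses are not given: they have to be found in the camera images.
- pump: roller pump, a fixed white box 140 (x) x 240 (y) x 65 mm with a flat grey deck on top. Origin: centre of its underside; x points away from its front (towards the robot), y to its left, z up. On the deck (65 mm up): speed knob at the front left (axis at x -25, y +80 mm), roller head in the middle (axis at x +16, y -6; 54 mm across, 25 mm high above the deck), tube arm right of it.
- speed_knob (a joint): angle of the speed knob (rad), growing as it is turned clockwise seen from above, free over -2.3 to 2.3; at 0 the pointer points along the pump's +x. It stays where it is left (friction about 0.03 N m). Scale ticks lie every 15 degrees, longer ones every 45 degrees.
- knob_grip (a point): on the knob's axis, 28 mm above the deck: where to grip. Black knob: a round skirt 40 mm across up to 11 mm above the deck, on it an upright grip bar 12 mm thick, from 20 mm behind the axis to 26 mm ahead of it, 10 to 38 mm above the deck. The bar's long end with a white line is the pointer. The point's x axis lies along the bar to the pointer.
- pointer_tip (a point): the end of the pointer, 26 mm from the knob's axis, 28 mm above the deck; its x axis points outward along the bar.
- rider_nose (a point): nose of the rider, a small fixed dark steel clip 12 x 12 mm, 4.5 mm high above the deck, on the rim of the round white scale (radius 36 mm); the nose points at the knob's axis, 30 mm from it; the point's x axis points outward from the knob's axis. At the start it lies clockwise from the pointer by 0.5 to 1.5 rad.
- tube_arm (a joint): angle of the tube arm about its upright pivot (rad): 0 closed along the rollers, where its spring keeps it, growing counter-clockwise from above (the post swings away from the rollers, to the pump's right) to the stop at 0.9. The spring always pulls it back: about 0.27 N m (3 N at the post) when closed, 0.54 N m (6.5 N at the post) at the stop.
- pivot_top (a point): on the axis of the tube arm's pivot, 35 mm above the deck (the stud itself with its coil spring is 30 mm high), near the back of the pump.
- finger_post (a point): centre of the black upright finger post at the tube arm's free end, 85 mm from the pivot's axis, 35 mm above the deck; the post is 14 mm in diameter, from 12 to 50 mm above the deck. The arm is an aluminium bar 14 mm wide, its top 12 mm above the deck, a black shoe on its roller side. The stop is a rubber-sleeved pin 9 mm thick, 17 mm high, 45 mm from the pivot.
- beaker: loose clear beaker, 69 mm wide, 85 mm high, behind the pump; leave alone. Origin: centre of its underside.
- timer: loose white timer, 64 x 64 x 16 mm, left of the pump near the front edge; leave alone. Origin: centre of its underside.
- dropper: loose small dropper bottle, 25 mm wide, 67 mm high, further behind the pump; leave alone. Origin: centre of its underside.

How it is judged:
By the outcome, as a careful person would: the job done as asked, in the order asked, and still so for the second after the job is handed in, while the arm keeps its last pose, push and grip.
It also fails if it takes over 48 s, if anything falls off the work surface, if the arm or the gripper's body presses on something with over 40 N, if the wrist force passes 120 N, or if a joint passes its speed limit or range.

## Working session

There is one attempt and no reset: what is moved stays moved. The work goes in short steps, Python scripts to look and compute and a tool call to move; the robot and the scene stay as the last step left them, time stands still between calls to the robot, and variables do not carry over. Pictures are saved under pics/ and viewed, at most 10 in all, crops included, and the job is handed in when it is done.

```bash
ls; mkdir -p pics; python3 - <<'E'
from bench import ctrl
import cv2, numpy as np
np.set_printoptions(precision=4,suppress=True)
s=ctrl.observe(); print(s['time'],s['tcp_pos'],s['ee_rot'],ctrl.tip_extent,s['opening'])
for n in ("scene","top"):
    p,d=ctrl.capture(n); cv2.imwrite(f'pics/{n}0.png',p[:,:,::-1]); np.save(f'pics/{n}0.npy',d)
    c=ctrl.calibration(n); print(n,c)
print(ctrl.calibration("wrist"))
E
```

```text
bench.py
pics
0.0 [ 0.1957 -0.5138  0.2632] [ 0.9835  0.1809  0.     -0.0007] 0.025 0.08837965145074306
scene {'camera_matrix': array([[469.8911,   0.    , 318.3925],
       [  0.    , 469.8911, 237.4527],
       [  0.    ,   0.    ,   1.    ]]), 'view': array([[-0.5106, -0.8595,  0.0234,  0.3461],
       [ 0.3479, -0.1816,  0.9198, -0.2861],
       [-0.7863,  0.4777,  0.3918, -0.4666],
       [ 0.    ,  0.    ,  0.    ,  1.    ]])}
top {'camera_matrix': array([[536.5559,   0.    , 321.1397],
       [  0.    , 536.5559, 239.9986],
       [  0.    ,   0.    ,   1.    ]]), 'view': array([[ 0.0185, -0.9998,  0.0056,  0.0525],
       [ 0.9946,  0.0189,  0.1025, -0.6022],
       [-0.1026,  0.0036,  0.9947, -1.1855],
       [ 0.    ,  0.    ,  0.    ,  1.    ]])}
{'camera_matrix': array([[386.5246,   0.    , 319.6811],
       [  0.    , 386.5246, 241.771 ],
       [  0.    ,   0.    ,   1.    ]]), 'hand_eye': array([[-0.0002,  0.9523,  0.3052,  0.0795],
       [ 1.    ,  0.    ,  0.0006,  0.0007],
       [ 0.0006,  0.3052, -0.9523, -0.121 ],
       [ 0.    ,  0.    ,  0.    ,  1.    ]])}
```

View pics/top0.png

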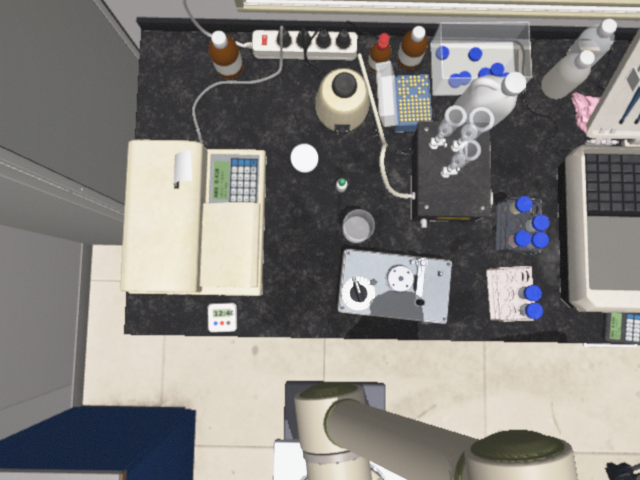

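View pics/scene0.png

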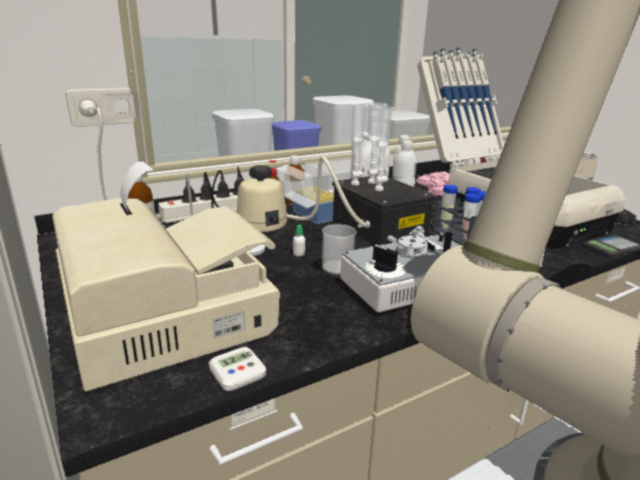

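The top view shows the pump deck with corners at about (342,250), (451,258), (446,322) and (339,315). The knob is at about (358,292), the roller head at (401,277) and the tube arm at about (420,262)-(420,302). The beaker stands behind at (358,226). In the scene view the pump sits at about (385,275), partly hidden by the robot arm.

```bash
cat > h.py <<'E'
from bench import ctrl
import cv2, numpy as np
from scipy.spatial.transform import Rotation as R
np.set_printoptions(precision=4,suppress=True)
def cam(n,s=None):
    """K, camera->world 4x4"""
    c=ctrl.calibration(n); K=c['camera_matrix']
    if 'view' in c: return K,np.linalg.inv(c['view'])
    T=np.eye(4); T[:3,:3]=R.from_quat(s['ee_rot']).as_matrix(); T[:3,3]=s['tcp_pos']
    return K,T@c['hand_eye']
def ray(K,T,px):
    v=np.linalg.inv(K)@[px[0],px[1],1]; v=T[:3,:3]@[v[0],-v[1],-v[2]]
    return T[:3,3],v/np.linalg.norm(v)
def plane(K,T,px,z):
    o,v=ray(K,T,px); return o+v*(z-o[2])/v[2]
def tri(rs):
    """closest point to rays"""
    A=sum(np.eye(3)-np.outer(v,v) for o,v in rs); b=sum((np.eye(3)-np.outer(v,v))@o for o,v in rs)
    return np.linalg.solve(A,b)
def totool(s,d): return R.from_quat(s['ee_rot']).inv().apply(d)
def proj(K,T,P):
    q=np.linalg.inv(T)@[*P,1]; u=K@[q[0],-q[1],-q[2]]; return u[:2]/u[2]
def shot(tag):
    import pickle
    s=ctrl.observe(); p,d=ctrl.capture('wrist'); K,T=cam('wrist',s)
    cv2.imwrite(f'pics/{tag}.png',p[:,:,::-1]); pickle.dump((s,p,d,K,T),open(f'pics/{tag}.pkl','wb'))
    return s,p,d,K,T
E
python3 - <<'E'
from h import *
K,T=cam('top')
for n,p in dict(c1=(342,250),c2=(451,258),c3=(446,322),c4=(339,315),knob=(358,292),head=(401,277),arm0=(420,262),arm1=(420,302)).items(): print(n,plane(K,T,p,.065))
K,T=cam('top');d=np.load('pics/top0.npy')
for p in [(385,290),(370,265),(358,292),(358,226)]:
    o,v=ray(K,T,p); print(o+v*d[p[1],p[0]]/(v@-T[:3,2]))
s=ctrl.observe(); print(s['joint_positions'],R.from_quat(s['ee_rot']).as_matrix())
E
```

```text
c1 [0.5763 0.0176 0.065 ]
c2 [ 0.5632 -0.2222  0.065 ]
c3 [ 0.4237 -0.2105  0.065 ]
c4 [0.4346 0.0221 0.065 ]
knob [ 0.485  -0.0186  0.065 ]
head [ 0.5195 -0.1124  0.065 ]
arm0 [ 0.5531 -0.154   0.065 ]
arm1 [ 0.4658 -0.154   0.065 ]
[ 0.4905 -0.0777  0.0636]
[ 0.5446 -0.0446  0.062 ]
[ 0.4847 -0.0156  0.1054]
[ 0.6381 -0.0214  0.0042]
[-1.4223  0.3811  1.2981 -0.      1.4636 -0.2153] [[ 0.9346  0.3558 -0.0002]
 [ 0.3558 -0.9346  0.0013]
 [ 0.0002 -0.0013 -1.    ]]
```

Call:
tcp_steps:
  motion:
    - [0.035,-0.023,0,0,0,0]
    - [0.035,-0.023,0,0,0,0]
    - [0.035,-0.023,0,0,0,0]
    - [0.035,-0.023,0,0,0,0]
    - [0.035,-0.023,0,0,0,0]
    - [0.035,-0.023,0,0,0,0]
    - [0.035,-0.023,0,0,0,0]
    - [0.035,-0.023,0,0,0,0]
    - [0.035,-0.023,0,0,0,0]
    - [0.035,-0.023,0,0,0,0]
    - [0.035,-0.023,0,0,0,0]
    - [0.035,-0.023,0,0,0,0]

```text
time: 1.3
tcp_pos: [0.4907, -0.1049, 0.2636]
ee_rot: [0.983, 0.181, -0.0, -0.0]
contact_force: [0.1, -1.0, -0.1]
opening: 0.0882
grip_force: 0.0
```

Call:
tcp_steps:
  motion:
    - [0,0,0,0,0,0.14]
    - [0,0,0,0,0,0.14]
    - [0,0,0,0,0,0.13]
    - [0,0,0,0,0,0]

```text
time: 1.7
tcp_pos: [0.4899, -0.1065, 0.2635]
ee_rot: [1.0, -0.024, -0.0, -0.0]
contact_force: [0.3, 0.4, -0.1]
opening: 0.0879
grip_force: 0.0
```

```bash
python3 -c "
from h import *
s,p,d,K,T=shot('w1'); print(s['tcp_pos'],s['joint_positions'])"
```

```text
[ 0.4899 -0.1065  0.2635] [-0.4505  0.2958  1.4281 -0.      1.4183  1.1674]
```

View pics/w1.png

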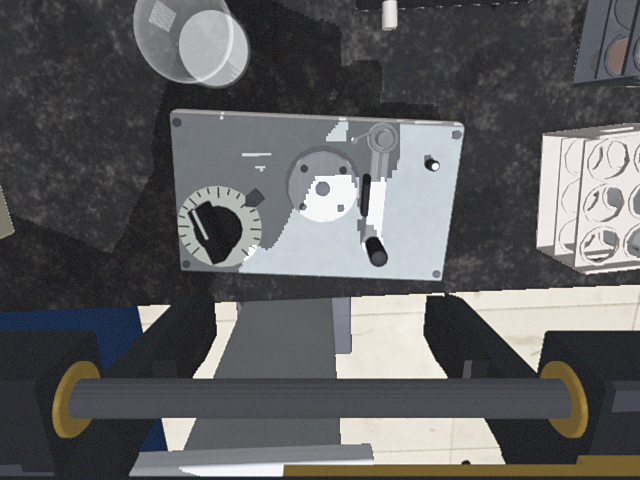

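The wrist view shows the knob at about (215,230) with its white-line pointer towards the upper left. The rider is at (254,197), clockwise from the pointer. The tube-arm pivot is at (381,138), the black post's top at about (380,260) and the stop pin at (432,164). Next I take a second, lower and shifted view for stereo.

Call:
tcp_steps:
  motion:
    - [0,-0.03,0.03,0,0,0]
    - [0,-0.03,0.03,0,0,0]
    - [-0.01,-0.02,0.02,0,0,0]
    - [0,0,0,0,0,0]
    - [0,0,0,0,0,0]

```text
time: 2.25
tcp_pos: [0.4841, -0.0265, 0.1842]
ee_rot: [1.0, -0.022, 0.0, 0.0]
contact_force: [-0.2, -0.7, 0.2]
opening: 0.0882
grip_force: 0.0
```

```bash
python3 -c "
from h import *
import pickle
s,p,d,K,T=shot('w2'); print(s['tcp_pos'])
p1=pickle.load(open('pics/w1.pkl','rb'))[1]
P=[.479,-.017,.075]; Q=[.47,-.15,.1]
P1=pickle.load(open('pics/w1.pkl','rb'))
ims=[]
for (im,KK,TT) in ((p1,P1[3],P1[4]),(p,K,T)):
  for X in (P,Q):
    u=proj(KK,TT,X).astype(int); x,y=np.clip(u[0]-50,0,540),np.clip(u[1]-37,0,405); print(x,y)
    ims.append(cv2.resize(im[y:y+75,x:x+100],(400,300),interpolation=cv2.INTER_CUBIC))
cv2.imwrite('pics/c1.png',np.vstack([np.hstack(ims[:2]),np.hstack(ims[2:])])[:,:,::-1])
"
```

```text
[ 0.4841 -0.0265  0.1842]
163 199
326 212
254 222
484 242
```

View pics/c1.png

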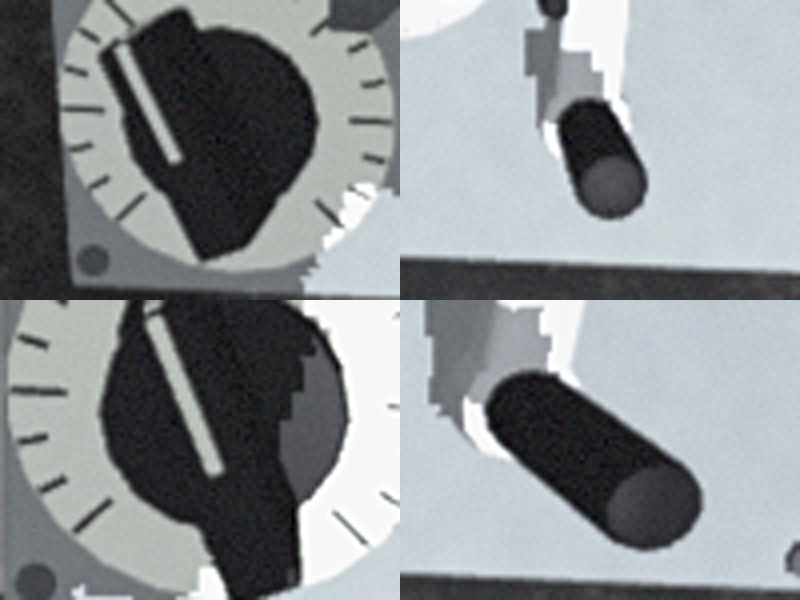

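View pics/w2.png

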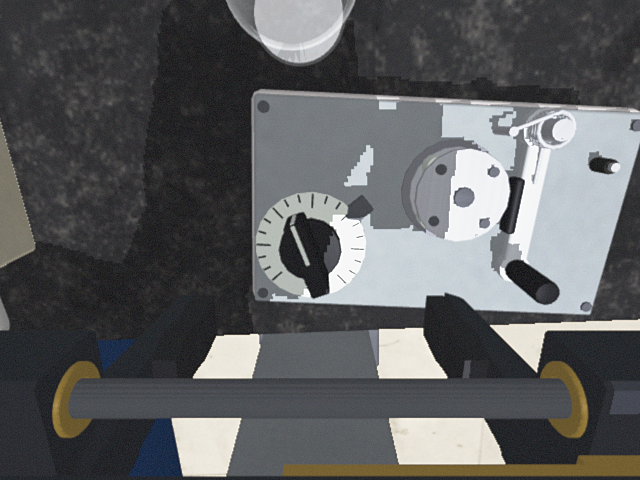

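The crops show the white line from (193,210.3) to (207.3,239.5) in w1, and from (292,226) to (308.3,265.8) in w2. The post's top is at (379,258.8) in w1 and (547.8,294) in w2. The rider is at about (254,197) in w1 and (360,207) in w2. The corner screws are visible in both views.

```bash
cat > m.py <<'E'
from h import *
import pickle
A,B=[pickle.load(open(f'pics/{n}.pkl','rb')) for n in('w1','w2')]
def blob(D,x,y,r,thr):
    g=cv2.cvtColor(D[1],cv2.COLOR_RGB2GRAY)[y-r:y+r+1,x-r:x+r+1]
    m=(g<thr).astype('uint8'); n,l,st,c=cv2.connectedComponentsWithStats(m)
    i=min(range(1,n),key=lambda i:np.hypot(*(c[i]-r))); return c[i]+[x-r,y-r],st[i,4]
def two(a,b): return tri([ray(A[3],A[4],a),ray(B[3],B[4],b)])
scr=[]
for a,b in [((177,122),(263,106)),((457,134),(636,125)),((436,274),(585,307)),((186,265),(263,293))]:
    ga=[np.median(cv2.cvtColor(D[1],cv2.COLOR_RGB2GRAY)[max(0,q[1]-7):q[1]+8,max(0,q[0]-7):q[0]+8]) for D,q in((A,a),(B,b))]
    pa,na=blob(A,*a,7 if a[0]<630 else 3,ga[0]*.72);pb,nb=blob(B,*b,7 if b[0]<630 else 3,ga[1]*.72)
    P=two(pa,pb); scr.append(P); print('screw',pa,na,pb,nb,P)
scr=np.array(scr); c=scr.mean(0); yv=(scr[0]+scr[3]-scr[1]-scr[2])[:2]; yv/=np.linalg.norm(yv); xv=np.array([yv[1],-yv[0]])
print('centre',c,'yaw',np.arctan2(xv[1],xv[0]))
ax=c[:2]-.025*xv+.08*yv; print('axis',ax)
l0=two((193,210.3),(292,226)); l1=two((207.3,239.5),(308.3,265.8)); print('line',l0,l1)
zt=.103
for D,q in((A,((193,210.3),(207.3,239.5))),(B,((292,226),(308.3,265.8)))):
    e=[plane(D[3],D[4],k,zt)[:2] for k in q]; v=e[0]-e[1]; print('line@z',e,'ang',np.arctan2(v[1],v[0]),'off axis',np.cross(v/np.linalg.norm(v),ax-e[1]))
ra,na=blob(A,254,197,14,105); rb,nb=blob(B,360,207,16,105)
print('rider',ra,na,rb,nb,two(ra,rb))
for D,q in((A,ra),(B,rb)):
    v=plane(D[3],D[4],q,.069)[:2]-ax; print('rider r,ang',np.hypot(*v),np.arctan2(v[1],v[0]))
print('post top',two((379,258.8),(547.8,294)))
pv=c[:2]; 
E
python3 m.py 2>/dev/null
```

```bash
python3 m.py 2>&1|tail -4; python3 - <<'E'
import pickle,cv2
for n,q in (('w1',[(177,122),(457,134),(436,274),(186,265),(254,197)]),('w2',[(263,106),(636,125),(585,307),(263,293),(360,207)])):
    g=cv2.cvtColor(pickle.load(open(f'pics/{n}.pkl','rb'))[1],cv2.COLOR_RGB2GRAY)
    for x,y in q: w=g[y-6:y+7,max(0,x-6):x+7]; print(n,x,y,w.min(),int(sorted(w.ravel())[w.size//2]))
E
```

```text
~~~~^^^^^^^^^^^^^^^^^^^^^^^^^^^^^^^^^^^^^
  File "m.py", line 7, in blob
    i=min(range(1,n),key=lambda i:np.hypot(*(c[i]-r))); return c[i]+[x-r,y-r],st[i,4]
ValueError: min() iterable argument is empty
w1 177 122 62 109
w1 457 134 58 161
w1 436 274 64 185
w1 186 265 31 92
w1 254 197 56 72
w2 263 106 67 77
w2 636 125 48 117
w2 585 307 66 136
w2 263 293 63 94
w2 360 207 62 73
```

```bash
python3 - <<'E'
t=open('m.py').read()
i=t.index("    ga="); j=t.index("    P=two(pa,pb)")
t=t[:i]+"    pa,na=blob(A,*a,7,88);pb,nb=blob(B,*b,3 if b[0]>630 else 8,88)\n"+t[j:]
t=t.replace("np.cross(v/np.linalg.norm(v),ax-e[1])","(v[0]*(ax-e[1])[1]-v[1]*(ax-e[1])[0])/np.linalg.norm(v)")
open('m.py','w').write(t)
E
python3 m.py
```

```text
screw [176.1077 121.8   ] 65 [262.8991 106.3119] 109 [0.5718 0.0024 0.0663]
screw [463.7143 137.3571] 14 [633.3333 122.3333] 3 [ 0.5502 -0.2312  0.0462]
screw [439.1429 278.8214] 28 [582.125 304.625] 8 [ 0.424  -0.2152  0.0519]
screw [185.7391 263.6304] 46 [262.5584 292.4286] 77 [0.4528 0.0132 0.066 ]
centre [ 0.4997 -0.1077  0.0576] yaw -0.10875008432295818
axis [ 0.4835 -0.0255]
line [ 0.5084 -0.0129  0.1024] [ 0.4852 -0.0206  0.1029]
line@z [array([ 0.5084, -0.0131]), array([ 0.4852, -0.0206])] ang 0.31438771113838065 off axis -0.004068064234202129
line@z [array([ 0.5087, -0.013 ]), array([ 0.4852, -0.0206])] ang 0.31353335161889545 off axis -0.00408103169351138
rider [253.597  198.1716] 268 [358.9688 207.6106] 416 [ 0.5089 -0.0527  0.0677]
rider r,ang 0.037338325922520135 -0.825426109181255
rider r,ang 0.03756157246207069 -0.8078310505425704
post top [ 0.4676 -0.1499  0.1145]
```

Stereo heights agree with the text, but the two right-hand screws were masked badly. The long scale ticks in w1 cross at pixel (219.5,228.0), which gives the knob axis. I'll zoom in on the rider.

```bash
python3 - <<'E'
from h import *
import pickle
A,B=[pickle.load(open(f'pics/{n}.pkl','rb')) for n in('w1','w2')]
print(plane(A[3],A[4],(219.5,228),.066))
# w1 240..280 x 180..220 ; w2 340..380 x 185..225
cv2.imwrite('pics/r.png',np.hstack([cv2.resize(A[1][180:220,235:275],(400,400),interpolation=cv2.INTER_CUBIC),cv2.resize(B[1][188:228,340:380],(400,400),interpolation=cv2.INTER_CUBIC)])[:,:,::-1])
E
```

```text
[ 0.4838 -0.0206  0.066 ]
```

View pics/r.png

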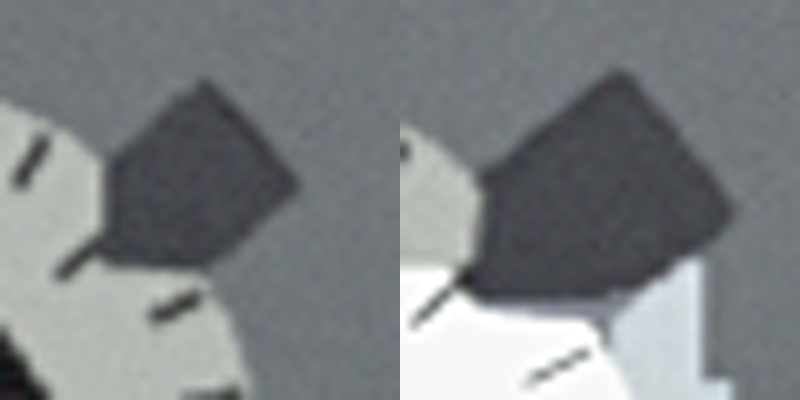

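The rider's nose is at w1 (245.7,205.5) and w2 (347.0,216.5). The midpoint of its outer edge is at w1 (260.4,193.2) and w2 (367.8,202.1). The nose sits almost on the 45° tick.

```bash
python3 - <<'E'
from h import *
import pickle
A,B=[pickle.load(open(f'pics/{n}.pkl','rb')) for n in('w1','w2')]
ax=np.array([.4844,-.0206])
for q in (((245.7,205.5),(347,216.5)),((260.4,193.2),(367.8,202.1))):
    P=tri([ray(D[3],D[4],k) for D,k in zip((A,B),q)]); ps=[plane(D[3],D[4],k,.0695)[:2] for D,k in zip((A,B),q)]
    for p in [P[:2]]+ps: print(P[2],p,np.hypot(*(p-ax)),np.arctan2(*(p-ax)[::-1]))
# pivot: stud top ~z .095: w1 (381,138) w2 (559,131); stop pin top w1 (434,166) w2 (613,168)
for a,b in (((381,138),(559,131)),((434,166),(613,168)),((379,258.8),(547.8,294))): print(tri([ray(A[3],A[4],a),ray(B[3],B[4],b)]))
s=ctrl.observe(); print(s['joint_positions'],totool(s,np.array([*ax,.1])-s['tcp_pos']))
E
```

```text
0.06580695300494681 [ 0.5028 -0.0452] 0.030671363751525113 -0.9283560594467505
0.06580695300494681 [ 0.5031 -0.0458] 0.031384534786945806 -0.9335364194838717
0.06580695300494681 [ 0.5042 -0.045 ] 0.03141645932909767 -0.889021721833613
0.06628035743495571 [ 0.5122 -0.0585] 0.046950186012363546 -0.9381215608476882
0.06628035743495571 [ 0.5128 -0.059 ] 0.0477493069201087 -0.9342698463541504
0.06628035743495571 [ 0.5128 -0.0581] 0.0470372505051401 -0.9220960120500523
[ 0.5528 -0.1539  0.0972]
[ 0.5294 -0.1973  0.0812]
[ 0.4676 -0.1499  0.1145]
[-0.3002  0.3468  1.6028 -0.0002  1.19    1.3155] [-0.0006 -0.0065  0.0847]
```

Call:
tcp_steps:
  motion:
    - [-0.0006,-0.0065,0,0,0,0]
    - [0,0,0.01,0,0,-0.12]
    - [0,0,0.01,0,0,-0.12]
    - [0,0,0.01,0,0,-0.118]
    - [0,0,0,0,0,0]
    - [0,0,0,0,0,0]
  jaw: 0.05

```text
time: 2.9
tcp_pos: [0.4838, -0.0201, 0.1544]
ee_rot: [0.988, 0.154, 0.0, 0.0]
contact_force: [-0.1, -0.0, 0.8]
opening: 0.0502
grip_force: 0.0
```

```bash
python3 -c "
from h import *
s=ctrl.observe(); r=R.from_quat(s['ee_rot']).as_matrix(); print(s['tcp_pos'],r,np.arctan2(r[1,0],r[0,0]),totool(s,np.array([.4844,-.0206,.104])-s['tcp_pos']))"
```

```text
[ 0.4838 -0.0201  0.1544] [[ 0.9528  0.3035  0.0011]
 [ 0.3035 -0.9528 -0.0003]
 [ 0.0009  0.0006 -1.    ]] 0.30833681532368973 [0.0003 0.0006 0.0504]
```

Call:
tcp_steps:
  motion:
    - [0.0003,0.0006,0.02,0,0,0]
    - [0,0,0.02,0,0,0]
    - [0,0,0.01,0,0,0]
    - [0,0,0,0,0,0]
    - [0,0,0,0,0,0]

```text
time: 3.4
tcp_pos: [0.4843, -0.0204, 0.1045]
ee_rot: [0.988, 0.155, 0.001, 0.0]
contact_force: [0.1, -0.2, -0.2]
opening: 0.05
grip_force: 0.0
```

Call:
tcp_steps:
  motion:
    - [0,0,0,0,0,0]
    - [0,0,0,0,0,0]
    - [0,0,0,0,0,0]
    - [0,0,0,0,0,0]
    - [0,0,0,0,0,0]
    - [0,0,0,0,0,0]
  jaw: 0.0
  squeeze: 20

```text
time: 4.0
tcp_pos: [0.484, -0.0203, 0.1038]
ee_rot: [0.988, 0.155, 0.0, 0.0]
contact_force: [-0.0, -1.9, 0.8]
opening: 0.0119
grip_force: 20.0
```

Call:
tcp_steps:
  motion:
    - [0,0,0,0,0,0.1]
    - [0,0,0,0,0,0.13]
    - [0,0,0,0,0,0.13]
    - [0,0,0,0,0,0.13]
    - [0,0,0,0,0,0.13]
    - [0,0,0,0,0,0.13]
    - [0,0,0,0,0,0.13]
    - [0,0,0,0,0,0.13]
    - [0,0,0,0,0,0.13]
    - [0,0,0,0,0,0.1]
    - [0,0,0,0,0,0]
    - [0,0,0,0,0,0]

```text
time: 5.2
tcp_pos: [0.484, -0.0203, 0.1039]
ee_rot: [0.895, -0.446, 0.0, 0.0]
contact_force: [0.1, -1.2, 1.8]
opening: 0.0119
grip_force: 20.0
```

```bash
python3 -c "
from h import *
s,p,d,K,T=shot('w3'); r=R.from_quat(s['ee_rot']).as_matrix(); print(np.arctan2(r[1,0],r[0,0]),s['joint_positions'],s['torque'])"
```

```text
-0.9255697716234121 [-0.2869  0.459   1.7099 -0.0001  0.9723  2.2095] [-0.0701 -0.0062 -0.0271]
```

View pics/w3.png

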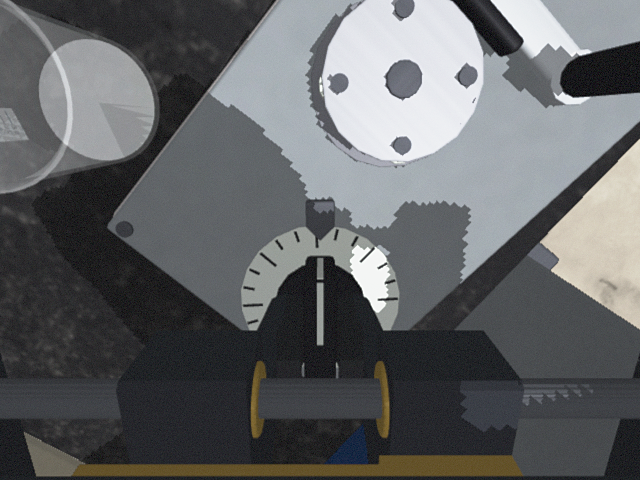

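The pointer (column 320) lines up with the rider's nose at (319.5,238), so the knob is set. Now I release, lift, and turn towards the post.

Call:
tcp_steps:
  motion:
    - [0,0,0,0,0,0]
    - [0,0,0,0,0,0]
    - [0,0,0,0,0,0]
    - [0,0,-0.02,0,0,0]
    - [0,0,-0.03,0,0,0]
    - [0,0,-0.03,0,0,0]
    - [0,0,0,0,0,0]
  jaw: 0.04

```text
time: 5.95
tcp_pos: [0.4851, -0.0204, 0.1869]
ee_rot: [0.894, -0.447, 0.003, -0.001]
contact_force: [0.3, -0.0, -1.0]
opening: 0.0399
grip_force: 0.0
```

Call:
tcp_steps:
  motion:
    - [0,0,0,0,0,-0.13]
    - [0,0,0,0,0,-0.13]
    - [0,0,0,0,0,-0.13]
    - [0,0,0,0,0,-0.13]
    - [0,0,0,0,0,-0.13]
    - [0,0,0,0,0,-0.13]
    - [0,0,0,0,0,-0.1]
    - [0,0.03,0,0,0,0]
    - [0,0.03,0,0,0,0]
    - [0,0.03,0,0,0,0]
    - [0,0,0,0,0,0]
    - [0,0,0,0,0,0]

```text
time: 7.15
tcp_pos: [0.4792, -0.1101, 0.183]
ee_rot: [1.0, -0.025, -0.001, -0.0]
contact_force: [-0.3, 1.0, 0.5]
opening: 0.04
grip_force: 0.0
```

```bash
python3 -c "
from h import *
s,p,d,K,T=shot('w4'); r=R.from_quat(s['ee_rot']).as_matrix(); print(np.arctan2(r[1,0],r[0,0]),s['tcp_pos'],totool(s,np.array([.4676,-.1499,.106])-s['tcp_pos']), proj(K,T,[.4676,-.1499,.1145]))"
```

```text
-0.049270536019211476 [ 0.4792 -0.1101  0.183 ] [-0.0095  0.0404  0.0769] [394.1864 292.3512]
```

View pics/w4.png

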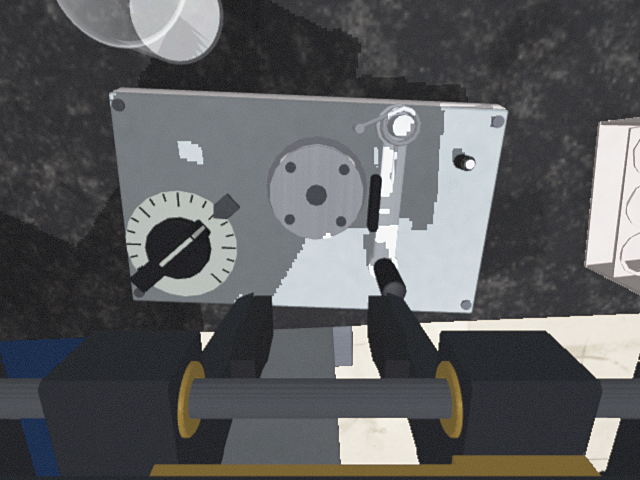

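The pointer stayed at the rider (231,205) after release. The post's top at about (395,292) matches the prediction of (394,292). Now I go down onto the post.

Call:
tcp_steps:
  motion:
    - [-0.005,0.02,0,0,0,0]
    - [-0.0045,0.0204,0,0,0,0]
    - [0,0,0,0,0,0]
    - [0,0,0.03,0,0,0]
    - [0,0,0.03,0,0,0]
    - [0,0,0.017,0,0,0]
    - [0,0,0,0,0,0]
    - [0,0,0,0,0,0]

```text
time: 8.0
tcp_pos: [0.4684, -0.1492, 0.1072]
ee_rot: [1.0, -0.024, 0.0, -0.0]
contact_force: [0.7, -0.1, 0.1]
opening: 0.0399
grip_force: 0.0
```

Call:
tcp_steps:
  motion:
    - [0,0,0,0,0,0]
    - [0,0,0,0,0,0]
    - [0,0,0,0,0,0]
    - [0,0,0,0,0,0]
    - [0,0,0,0,0,0]
  jaw: 0.0
  squeeze: 30

```text
time: 8.5
tcp_pos: [0.4682, -0.1498, 0.1072]
ee_rot: [1.0, -0.024, 0.0, -0.0]
contact_force: [1.0, 2.5, 3.8]
opening: 0.0133
grip_force: 30.0
```

Call:
tcp_steps:
  motion:
    - [0.0003,0.0076,0,0,0,-0.09]
    - [0.0003,0.0076,0,0,0,-0.09]
    - [0.0003,0.0076,0,0,0,-0.09]
    - [0.0003,0.0076,0,0,0,-0.09]
    - [0.0003,0.0076,0,0,0,-0.09]
    - [0.0003,0.0076,0,0,0,-0.09]
    - [0.0003,0.0076,0,0,0,-0.09]
    - [0.0003,0.0076,0,0,0,-0.09]
    - [0.0003,0.0076,0,0,0,-0.09]
    - [0,0,0,0,0,0]
    - [0,0,0,0,0,0]

```text
time: 9.6
tcp_pos: [0.4895, -0.213, 0.1071]
ee_rot: [0.928, 0.372, -0.002, -0.001]
contact_force: [-10.8, -1.9, 8.5]
opening: 0.013
grip_force: 30.0
```

```bash
python3 -c "
from h import *
s=ctrl.observe(); r=R.from_quat(s['ee_rot']).as_matrix(); v=s['tcp_pos'][:2]-np.array([.5528,-.1539]); print(np.hypot(*v),np.arctan2(-v[1],-v[0])+.047,np.arctan2(r[1,0],r[0,0]),totool(s,s['contact_force']))"
```

```text
0.08661187898181155 0.7978770870093185 0.761987270259343 [-9.1438 -6.078  -8.4756]
```

Call:
tcp_steps:
  motion:
    - [-0.001,0.004,0,0,0,-0.045]
    - [-0.0005,0.004,0,0,0,-0.045]
    - [0,0,0,0,0,0]
    - [0,0,0,0,0,0]

```text
time: 10.0
tcp_pos: [0.4942, -0.2181, 0.107]
ee_rot: [0.911, 0.413, -0.001, -0.002]
contact_force: [-7.4, 7.1, 10.6]
opening: 0.0132
grip_force: 30.0
```

```bash
python3 -c "
from h import *
s=ctrl.observe(); v=s['tcp_pos'][:2]-np.array([.5528,-.1539]); print(np.hypot(*v),np.arctan2(-v[1],-v[0])+.047,totool(s,s['contact_force']))"
```

```text
0.08694561583448333 0.8777081830884187 [  0.4264 -10.2742 -10.5278]
```

Call:
tcp_steps:
  motion:
    - [0,0.0015,0,0,0,0]
    - [0,0,0,0,0,0]
    - [0,0,0,0,0,0]

```text
time: 10.3
tcp_pos: [0.4944, -0.2183, 0.1069]
ee_rot: [0.911, 0.413, -0.002, -0.003]
contact_force: [-12.6, 9.4, 13.7]
opening: 0.013
grip_force: 30.0
```

```bash
python3 -c "
from h import *
s=ctrl.observe(); v=s['tcp_pos'][:2]-np.array([.5528,-.1539]); print(np.hypot(*v),np.arctan2(-v[1],-v[0])+.047,totool(s,s['contact_force']))"
```

```text
0.08692334660137341 0.8806065642975606 [ -1.2023 -15.7508 -13.5811]
```

Call:
tcp_steps:
  motion:
    - [0,0.0015,0,0,0,0]
    - [0,0,0,0,0,0]
    - [0,0,0,0,0,0]
  squeeze: 40

```text
time: 10.6
tcp_pos: [0.4946, -0.2185, 0.1069]
ee_rot: [0.911, 0.413, -0.003, -0.005]
contact_force: [-17.8, 12.0, 17.2]
opening: 0.0127
grip_force: 40.0
```

```bash
python3 -c "
from h import *
s,p,d,K,T=shot('w5'); v=s['tcp_pos'][:2]-np.array([.5528,-.1539]); print(np.hypot(*v),np.arctan2(-v[1],-v[0])+.047,totool(s,s['contact_force']))"
```

```text
0.08694052834756215 0.8837803492680352 [ -2.7208 -21.478  -16.9986]
```

View pics/w5.png

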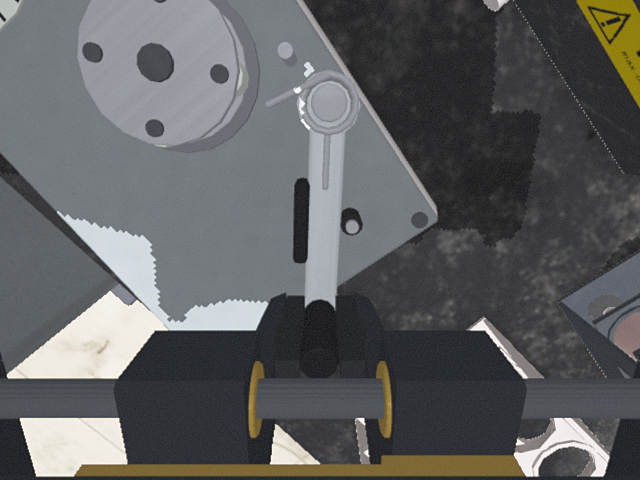

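The arm bar's edge (column 341) rests against the stop pin (345,220). The push force climbs without further motion, so the arm is at its stop and the fingers hold the post.

```bash
python3 -c "
from bench import ctrl
print(ctrl.sign_off())"
```

```text
the job is handed in; nothing more can be done
None
```

The job is handed in: the knob pointer stands at the rider, and the fingers are still holding the tube arm against its stop; the beaker, timer and dropper bottle were not touched.

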